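# Clamp the sample cassette in the bay that has room

### The arm

A 6-joint arm with a two-finger parallel gripper is mounted at the origin on the work surface. World frame = base frame: x ahead of the robot, y to its left, z up, the work surface at z = 0. Lengths are in m, angles in rad, forces in N, time in s.
With the tool pointing down it reaches from about 0.225 to 0.725 m from the base axis. Payload 3.1 kg.
Tool frame: the origin (TCP) lies at the very end of the fingers, on their centre line; the grasp point (between the pads) lies 19 mm behind it; z points along the fingers, y is the line along which they close (so a half turn about z gives the same grasp; the last joint's range is limited). The gripper opens to 85 mm and grips with 20 to 120 N. Pads are 22 mm wide; open, the fingers measure 114 mm over their backs; the gripper's body (76 mm by 85 mm) begins 54 mm behind the grasp point. The pads swing forward as they close: fully open they stand 13 mm farther back than shut.
Start: joints at [-1.265, 0.048, 0.099, 1.622, 0, 1.443], TCP at [0.221, -0.476, 0.208] pointing down, gripper open.
Joint ranges: [-2.91, 2.91], [-0.99, 1.94], [-1.21, 1.42], [-2.12, 2.29], [-1.49, 1.47], [-3.14, 3.14]. Speed limits (rad/s): [2.79, 2.79, 3.14, 3.14, 3.14, 3.14].

### API

Orientations are given as [roll, pitch, yaw] about the fixed x, y, z axes, in that order (R = Rz(yaw) Ry(pitch) Rx(roll)).
In Python, from bench import robot gives the robot as it stands.
- The arm moves only by the shell command python3 -m inch 'ROWS' [OPENING] [FORCE]. ROWS is JSON, a list of rows, each an object with "offset": the shift along the tool's x, y, z in m, a list of three; "yaw": the turn about the tool's z in degrees. A call has exactly 5 rows; each row shifts and turns the commanded pose from where the row before left it, along the tool's axes as they then stand; what a row does not reach is not made up. A row lasts 1/10 s, in which the tool goes at most 50 mm and 8.59 degrees, less where a joint would pass 70% of its speed; a pose out of reach is approached as far as the arm can. A call is refused whole if a number of a shift passes 0.05 or a number of a turn 8.59, either way. A call with a gripper value outside its range is refused whole. OPENING is the opening, from 0 (shut) to 1 (fully open), set as the call begins (- or left out, the last holds). The fingers move at their own pace and stop on an object; FORCE is the grip in N (left out, the last holds). Time passes only in rows, so rows that do not move let the fingers close, or fill a call up. It gives the time, the measured TCP pose, the force, the opening and the grip force at its end, in the units of the state.
- robot.state(): the state, without advancing time (a new reading comes with each control period).
- robot.capture(name): name is "scene" or "top" or "wrist"; returns a dict with "frame" (384x512x3 uint8, red, green, blue), "range_z" (384x512 float32, m along the optical axis (not along the pixel's ray), 0 where there is no reading), "K" (3x3 intrinsics, pixels), "extrinsics" (4x4, takes a point from camera to world coordinates). Camera axes: x right, y up, looking along -z (the intrinsics and any distortion apply to the point x, -y, -z); pixel columns grow to the right and rows downward; lengths in m; the calibration is good to about 2 mm. A picture is of the moment at which its call begins.
- robot.finish_job(): hands the job in; it is judged then, once.
The state is a dict: "clock": time; "joints": joint angles; "joint_velocities": joint speeds; "tau": joint torques, N m; "tcp_pos": TCP position; "ee_rot": TCP orientation; "force": force on the tool from outside, world axes, zero at the start; "torque": the same for the moment, N m; "gripper_width": finger opening in m; "grip_force": force on a finger pad.
Only numpy, scipy, OpenCV 4.12 (cv2) and the standard library are available. Lean on these libraries where they do the work, as an engineer would, in place of code of your own. Each camera call takes 0.05 s, during which the arm holds its last target. There are 200 camera calls.

### The job

Load the white sample cassette with the two culture dishes onto the stage plate, in a bay that is long enough for it (draw that bay's jaw back if it is in the way), flat, in line with the plate and centred across its width. Then let go of it and slide that bay's jaw up by its tab until it presses the cassette home against the end stop, hold a firm, steady push on the cassette for a moment (more than 5 N, well under 30 N, not just a brief touch), and leave the jaw there. Keep the cassette level, leave the other jaw where it is, and do not disturb the other things on the bench.

Things in the scene. Friction and masses are not known exactly. Their poses are not given: they have to be found in the camera images.
- cassette: White plastic block, 50 mm (its x) by 90 mm (its y) by 36 mm high, with two low glass culture dishes (38 mm across, 8 mm high) fixed on top, so 44 mm high in all; about 0.22 kg. Origin at the centre of its underside, z up. Either end may face the stop.
- stage: Fixed aluminium stage plate, 80 mm (x) by 300 mm (y) by 12 mm thick, lying on the bench, with an upright end stop (60 mm wide, rising 34 mm above the plate, 14 mm thick) near each end. Origin at the centre of its underside; its y axis runs along the plate to the left stop. The left and right stops' inner faces lie at y = +130 and -130 mm.
- stage_end_left (a point): Middle of the inner face of the left (+y) end stop, 30 mm above the bench; axes as the stage's.
- stage_end_right (a point): Middle of the inner face of the right (-y) end stop, 30 mm above the bench; axes as the stage's.
- clamp: Grey clamp block, 60 mm (x) by 40 mm (y) by 30 mm high, bolted to the plate between the two stops (immovable; its place along the plate differs each time), with a steel jaw on its left and one on its right. Origin at the centre of its underside, on the plate's top; axes as the stage's. A bay is the space between a jaw and its end stop; with both jaws drawn back the two add up to 196 mm.
- jaw_left (a joint): Slide of the left jaw, m: 0 = drawn back against the block (its face 32 mm from the block's centre), grows as it moves to +y towards the left stop, up to 0.046. Stiff: about 4 N to move, and it stays where it is left.
- jaw_right (a joint): Slide of the right jaw, m: the same towards -y and the right stop.
- jaw_left_face (a point): Middle of the left jaw's pressing face (towards +y), 20 mm above the plate; axes as the stage's. The jaw is a steel plate 56 mm (x) by 12 mm thick (y), its top 38 mm above the plate.
- jaw_right_face (a point): Middle of the right jaw's pressing face (towards -y), 20 mm above the plate; axes as the stage's; the same size.
- jaw_left_tab (a point): Centre of the gripping part of the upright steel tab on the left jaw, by which it is slid: tab 32 mm (x) by 10 mm thick (y), standing above the jaw from 38 to 79 mm above the plate; this point is 67 mm above the plate.
- jaw_right_tab (a point): The same for the right jaw.
- tube_rack: Bystander: steel test-tube rack, 60 by 150 mm (y), tubes to 100 mm high. Origin at the centre of its underside.
- flask_a: Bystander: stoppered glass flask, 80 mm wide, 190 mm high. Origin at the centre of its underside.
- flask_b: Bystander: stoppered glass flask, 64 mm wide, 150 mm high. Origin at the centre of its underside.
- flask_c: Bystander: stoppered glass flask, 72 mm wide, 170 mm high. Origin at the centre of its underside.
- brown_bottle: Bystander: brown bottle, 72 mm wide, 150 mm high. Origin at the centre of its underside.
- beaker: Bystander: clear plastic beaker, 80 mm wide, 90 mm high. Origin at the centre of its underside.
- weigh_tin: Bystander: lidded aluminium tin, 60 mm wide, 32 mm high. Origin at the centre of its underside.
Mind the look-alikes: they are no part of the job. Leave any green look-alike of the cassette alone.

How it is judged:
By the outcome, as a careful person would: the job done as asked, in the order asked, and still so for the second after the job is handed in, with the robot touching nothing.
It also fails if it takes over 64 s, if anything falls off the work surface, if the arm or the gripper's body presses on something with over 40 N, if the wrist force passes 120 N, or if a joint passes its speed limit or range.

## Working session

There is one attempt and no reset: what is moved stays moved. The work goes in short steps, Python scripts to look and compute and a shell command to move; the robot and the scene stay as the last step left them, time stands still between calls to the robot, and variables do not carry over. Pictures are saved under pics/ and viewed, at most 10 in all, crops included, and the job is handed in when it is done.

```bash
mkdir -p pics; ls; python3 - <<'E'
from bench import robot
import cv2,numpy as np
for n in("scene","top"):
    c=robot.capture(n); np.savez(f"pics/{n}0.npz",**c)
    cv2.imwrite(f"pics/{n}0.png",cv2.resize(c["frame"][:,:,::-1],(800,600),interpolation=cv2.INTER_CUBIC))
    print(n,c["K"].tolist(),np.round(c["extrinsics"],3).tolist(),[k for k in c])
print(robot.state())
E
```

```text
pics
scene [[388.48210450352724, 0.0, 256.9042701498068], [0.0, 388.48210450352724, 189.71653860300177], [0.0, 0.0, 1.0]] [[-0.544, -0.589, 0.598, 1.221], [0.839, -0.378, 0.392, 0.423], [-0.005, 0.715, 0.699, 0.888], [0.0, 0.0, 0.0, 1.0]] ['frame', 'range_z', 'K', 'extrinsics']
top [[363.6152243902453, 0.0, 251.54217171272455], [0.0, 363.6152243902453, 189.02966249552077], [0.0, 0.0, 1.0]] [[0.008, 0.998, -0.065, 0.457], [-1.0, 0.008, 0.006, -0.035], [0.007, 0.065, 0.998, 1.022], [0.0, 0.0, 0.0, 1.0]] ['frame', 'range_z', 'K', 'extrinsics']
{'clock': 0.1, 'joints': array([-1.26481105e+00,  4.87389254e-02,  9.77162940e-02,  1.62198452e+00,
        2.87685121e-06,  1.44301022e+00]), 'joint_velocities': array([ 0.00055415, -0.00013766,  0.00262082,  0.00103268,  0.00055097,
        0.00036793]), 'tau': array([ 2.76142586e-03, -3.39851260e+01,  3.20935392e+01,  1.58628303e-02,
       -5.42596172e-05,  7.02439749e-06]), 'tcp_pos': array([ 0.22046669, -0.47579533,  0.20728273]), 'ee_rot': array([-3.13940022e+00, -2.84597402e-04,  4.33771071e-01]), 'force': array([-0.33327748,  0.5722722 , -0.40628079]), 'torque': array([ 0.02689383,  0.01445278, -0.01245965]), 'grip_force': 0.0, 'gripper_width': 0.08544717327265602}
```

View pics/top0.png

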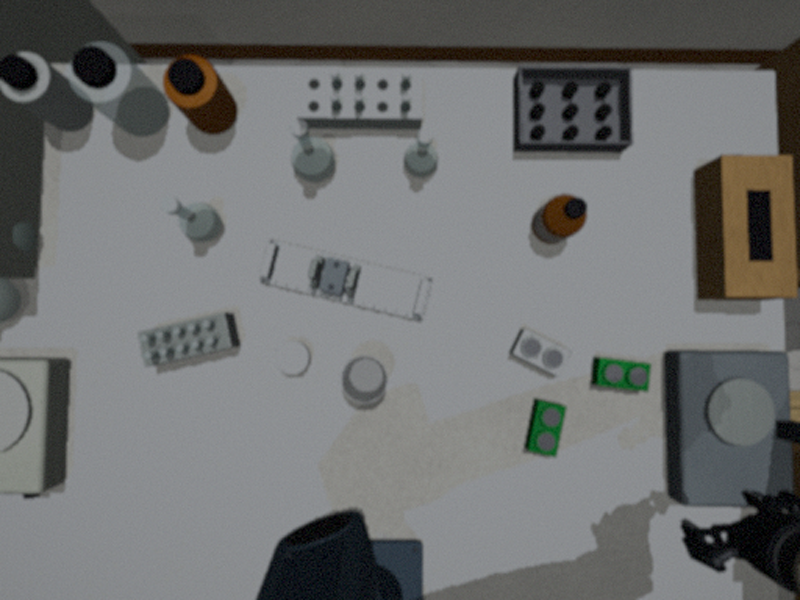

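View pics/scene0.png

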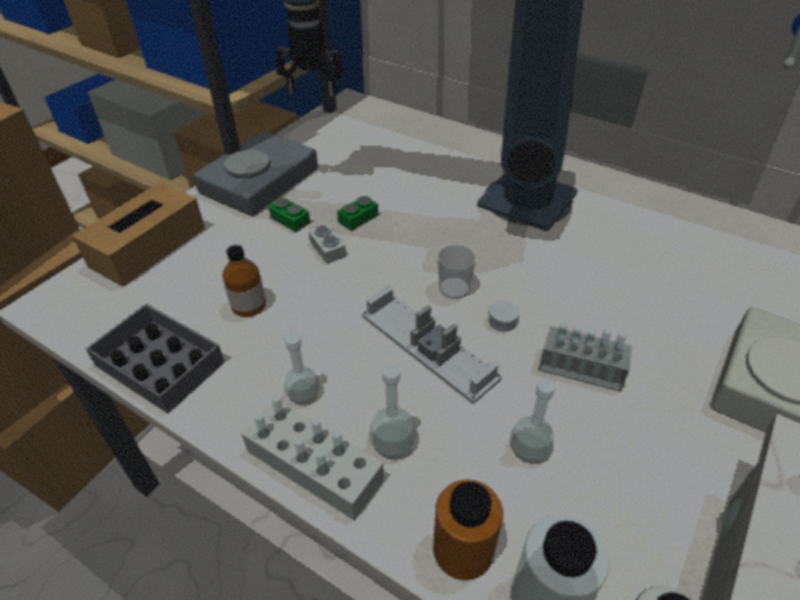

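The top view (800x600) shows the white cassette at about (541,351), with two green look-alikes at (621,374) and (546,428). The stage runs from (262,262) to (430,297), with the clamp at (333,277) and its jaws at (317,272) and (350,281), so the right bay is the longer one. The tin at (293,356) and the beaker at (365,380) stand near the stage.

```bash
cat > h.py <<'E'
import numpy as np,cv2
def world(c):
    K,E,d=c["K"],c["extrinsics"],c["range_z"]
    v,u=np.mgrid[:d.shape[0],:d.shape[1]]
    p=np.stack([(u-K[0,2])/K[0,0]*d,-(v-K[1,2])/K[1,1]*d,-d],-1)
    return p@E[:3,:3].T+E[:3,3]
def ray(c,uv,z):
    K,E=c["K"],c["extrinsics"]
    d=np.array([(uv[0]-K[0,2])/K[0,0],-(uv[1]-K[1,2])/K[1,1],-1.])@E[:3,:3].T
    return E[:3,3]+d*(z-E[2,3])/d[2]
def rect(P):
    (c,s,a)=cv2.minAreaRect((P[:,:2]*1000).astype(np.float32)); return np.round(c,1),np.round(s,1),round(a,1)
E
python3 - <<'E'
from h import *
c=dict(np.load("pics/top0.npz"));W=world(c)
print("bench z",np.median(W[225:240,170:300,2]), (c["range_z"]==0).mean())
def box(u0,u1,v0,v1,z0,z1):
    s=.64; P=W[int(v0*s):int(v1*s),int(u0*s):int(u1*s)].reshape(-1,3); return P[(P[:,2]>z0)&(P[:,2]<z1)]
for n,b in dict(cass=(500,582,318,386,.026,.06),stage=(250,445,230,330,.007,.12),tall=(250,445,230,330,.03,.12),tabs=(250,445,230,330,.06,.12),tin=(270,318,330,382,.02,.06),beaker=(335,395,340,412,.03,.12)).items():
    P=box(*b); print(n,len(P),rect(P),np.round(np.percentile(P[:,2],[5,50,95]),4))
P=box(250,445,230,330,.03,.12); r=rect(box(250,445,230,330,.007,.12)); 
# along-plate profile
import math
s=r[1];a=math.radians(r[2]+(0 if s[0]>s[1] else 90));d=np.array([math.cos(a),math.sin(a)]);d*=np.sign(d[1])
t=(P[:,:2]*1000-r[0])@d; w=(P[:,:2]*1000-r[0])@np.array([d[1],-d[0]])
print(d)
for k in range(-150,150,6):
    m=(t>=k)&(t<k+6)
    if m.any(): print(k,m.sum(),np.round(w[m].mean(),1),np.round(P[m,2].max()*1000))
E
```

```text
bench z 0.0005591241039890615 0.003936767578125
cass 629 (array([ 423.4, -298.7]), array([90.1, 49.8]), 63.8) [0.0323 0.0395 0.0463]
stage 3063 (array([548.9,  43.7]), array([299.2,  80. ]), 76.9) [0.0089 0.0126 0.0516]
tall 866 (array([549.,  44.]), array([288.3,  60.1]), 76.8) [0.0367 0.0444 0.0906]
tabs 132 (array([552.7,  60.5]), array([75.8, 31.6]), 76.9) [0.063  0.0894 0.093 ]
tin 384 (array([412.5, 134. ]), array([56.6, 57.8]), 0.9) [0.0284 0.0314 0.0341]
beaker 343 (array([380.5,   4.9]), array([78.5, 76.5]), 1.0) [0.0343 0.0753 0.0913]
[0.22665131 0.97397597]
-144 49 -0.2 49.0
-138 49 -0.6 50.0
-132 22 0.5 50.0
-24 53 -0.1 92.0
-18 51 -2.0 94.0
-12 16 -1.9 94.0
-6 20 0.1 44.0
0 49 -0.9 46.0
6 48 0.5 45.0
12 50 -0.6 47.0
18 51 -0.1 47.0
24 50 -0.8 47.0
30 49 -0.1 45.0
36 24 -1.0 44.0
42 82 0.6 92.0
48 50 -2.2 93.0
54 12 -1.9 93.0
126 45 -0.5 48.0
132 51 1.4 49.0
138 42 -0.3 48.0
144 3 -10.9 42.0
```

```bash
python3 -m inch '[{"offset":[0.026,-0.0075,0],"yaw":0},{"offset":[0.026,-0.0075,0],"yaw":0},{"offset":[0.026,-0.0075,0],"yaw":0},{"offset":[0.026,-0.0075,0],"yaw":0},{"offset":[0.026,-0.0075,0],"yaw":0}]' 1
python3 -m inch '[{"offset":[0.026,-0.0075,0],"yaw":0},{"offset":[0.026,-0.0075,0],"yaw":0},{"offset":[0.026,-0.0075,0],"yaw":0},{"offset":[0.026,-0.0075,0],"yaw":0},{"offset":[0.025,-0.0075,0],"yaw":0}]'
python3 -m inch '[{"offset":[0,0,0.01],"yaw":-7.8},{"offset":[0,0,0.01],"yaw":-7.8},{"offset":[0,0,0.01],"yaw":-7.8},{"offset":[0,0,0.01],"yaw":-7.8},{"offset":[0,0,0],"yaw":-7.8}]'
cat >look.py <<'E'
import sys;from h import *;from bench import robot
def save(cam,name):
    c=robot.capture(cam);np.savez(f"pics/{name}.npz",**c);cv2.imwrite(f"pics/{name}.png",c["frame"][:,:,::-1]);return c
if __name__=="__main__":
    save(sys.argv[1],sys.argv[2]); s=robot.state()
    print(*(np.round(s[k],4) for k in("clock","tcp_pos","ee_rot","force","gripper_width","grip_force")))
E
python3 look.py wrist w1
```

```text
clock: 0.6
tcp_pos: [0.3234, -0.3866, 0.2077]
ee_rot: [-3.14, 0.0, 0.434]
force: [-0.5, -0.2, -0.3]
gripper_width: 0.0854
grip_force: 0.0
clock: 1.1
tcp_pos: [0.4247, -0.2983, 0.2077]
ee_rot: [-3.14, 0.0, 0.434]
force: [-0.1, -1.0, 0.0]
gripper_width: 0.0853
grip_force: 0.0
clock: 1.6
tcp_pos: [0.423, -0.2983, 0.1658]
ee_rot: [-3.137, -0.001, 1.12]
force: [0.4, 0.2, -0.1]
gripper_width: 0.0855
grip_force: 0.0
1.65 [ 0.4233 -0.2986  0.1666] [-3.1382e+00 -1.0000e-03  1.1237e+00] [-0.3942  0.5454 -0.1541] 0.0855 0.0
```

View pics/w1.png

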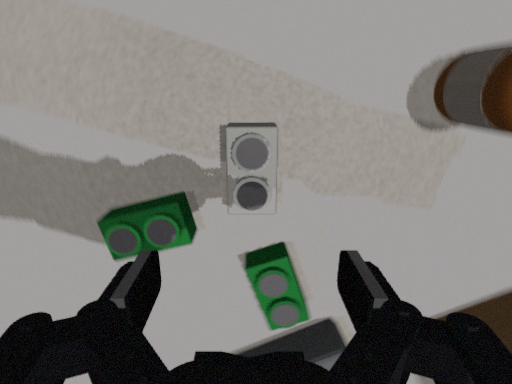

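The wrist view shows the cassette at (252,168), upright in the picture and so nearly aligned with the tool. The greens are at (148,225) and (277,285). Next I'll measure the cassette from this view.

```bash
python3 - <<'E'
from h import *
c=dict(np.load("pics/w1.npz"));W=world(c)
P=W[105:228,205:300].reshape(-1,3);print("bench",np.median(W[60:100,250:350,2]))
Q=P[(P[:,2]>.030)&(P[:,2]<.06)&(np.hypot(*(P[:,:2]-[.4234,-.2987]).T)<.06)];print(len(Q),rect(Q),np.percentile(Q[:,2],[5,50,95]))
g=c["frame"].astype(int);m=(g[...,1]>g[...,0]+30)
for s in (W[m&(np.arange(512)[None]<220)],W[m&(np.arange(512)[None]>220)]): print("green",rect(s[s[:,2]>.025]))
E
```

```text
bench -0.0009917544394710542
4466 (array([ 425.1, -299. ]), array([89.9, 50. ]), 63.7) [0.033944   0.04189187 0.04434972]
green (array([ 360.4, -292. ]), array([228.9,  79.7]), 15.2)
green (array([ 407.5, -352.4]), array([273.5,  53.1]), 78.7)
```

```bash
python3 -m inch '[{"offset":[0,0,0.024],"yaw":0},{"offset":[0,0,0.024],"yaw":0},{"offset":[0,0,0.024],"yaw":0},{"offset":[0,0,0.024],"yaw":0},{"offset":[0,0,0]}]' 0.82
python3 -m inch '[{"offset":[0,0,0]},{"offset":[0,0,0]},{"offset":[0,0,0]},{"offset":[0,0,0]},{"offset":[0,0,0]}]'; python3 look.py wrist w2
```

```text
1.7 [ 0.4236 -0.2989  0.1672] [-3.1393e+00 -7.0000e-04  1.1143e+00] [0.4535 0.1071 0.1208] 0.0858 0.0validation failed for argument at $[4]...
validation failed for argument at $[0]...
```

```bash
python3 -m inch '[{"offset":[0,0.0006,0.024],"yaw":0},{"offset":[0,0,0.024],"yaw":0},{"offset":[0,0,0.024],"yaw":0},{"offset":[0,0,0.02],"yaw":0},{"offset":[0,0,0],"yaw":0}]' 0.82
python3 look.py wrist w2
```

```text
clock: 2.2
tcp_pos: [0.4224, -0.2977, 0.0728]
ee_rot: [-3.135, -0.002, 1.112]
force: [-1.1, 0.5, 0.6]
gripper_width: 0.0701
grip_force: 0.0
2.25 [ 0.4235 -0.2987  0.0749] [-3.1379e+00 -1.1000e-03  1.1123e+00] [0.2151 0.0111 0.956 ] 0.0699 0.0
```

View pics/w2.png

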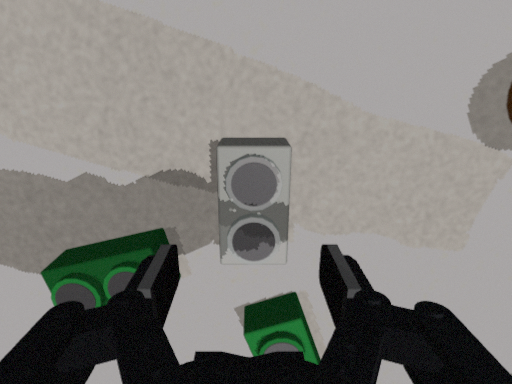

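The cassette at (254,200) lies between the pads. The left finger is close to the green block at (110,270) in this view, so I'll check that clearance numerically.

```bash
python3 - <<'E'
from h import *
a=1.1123;X=np.array([np.cos(a),np.sin(a)]);Y=np.array([np.sin(a),-np.cos(a)])
c=dict(np.load("pics/w2.npz"));W=world(c);g=c["frame"].astype(int);m=(g[...,1]>g[...,0]+25)&(g[...,1]>g[...,2]+25)
P=W[m];P=P[(P[:,2]>.0)&(P[:,2]<.05)];d=P[:,:2]-[.4235,-.2987];t=np.stack([d@X,d@Y],1)*1000
for s in(t[t[:,1]<-20],t[t[:,1]>-20]): print(np.percentile(s,[1,99],axis=0))
n=t[t[:,1]<-20]; print("near finger strip",n[np.argsort(-n[:,1])][:5])
E
```

```text
[[ -75.28614497 -156.45839002]
 [ -30.67813526  -72.90438502]]
[[-146.12341488   -3.82209434]
 [ -93.61019483   58.9150675 ]]
near finger strip [[-41.45461338 -70.61821463]
 [-41.12711485 -70.82255463]
 [-38.40136981 -71.28231866]
 [-38.15538667 -71.32019612]
 [-36.63434529 -71.8312392 ]]
```

Clear by more than 20 mm. Descend and grip.

```bash
python3 -m inch '[{"offset":[0,0.0008,0.02],"yaw":0},{"offset":[0,0,0.02],"yaw":0},{"offset":[0,0,0.018],"yaw":0},{"offset":[0,0,0.01],"yaw":0},{"offset":[0,0,0],"yaw":0}]' && python3 -m inch '[{"offset":[0,0,0],"yaw":0},{"offset":[0,0,0],"yaw":0},{"offset":[0,0,0],"yaw":0},{"offset":[0,0,0],"yaw":0},{"offset":[0,0,0],"yaw":0}]' 0.4 40
```

```text
clock: 2.75
tcp_pos: [0.425, -0.2997, 0.008]
ee_rot: [-3.14, -0.0, 1.114]
force: [-0.6, 0.4, 0.3]
gripper_width: 0.0703
grip_force: 0.0
clock: 3.25
tcp_pos: [0.4258, -0.3012, 0.0123]
ee_rot: [3.14, 0.002, 1.114]
force: [-4.6, 1.8, 9.9]
gripper_width: 0.034
grip_force: 5.8
```

```bash
python3 look.py wrist w3
```

```text
3.3 [ 0.4258 -0.3012  0.0123] [3.1395e+00 2.2000e-03 1.1140e+00] [-3.9031  1.5432 10.3176] 0.0341 5.7948
```

View pics/w3.png

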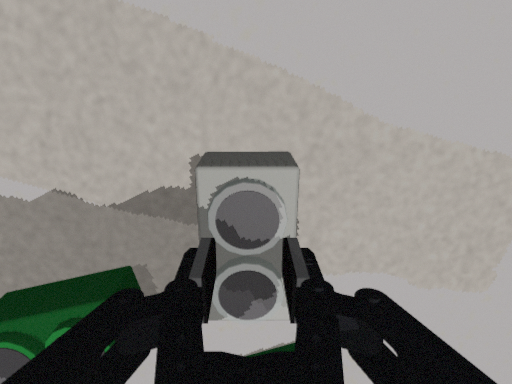

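The fingers (inner faces at columns 215 and 283) seem to overlap the cassette's top edges (203 to 293). I'll check heights by depth before moving.

```bash
python3 - <<'E'
from h import *
c=dict(np.load("pics/w3.npz"));W=world(c);print("bench",np.round(W[60,300],4))
for v in (158,175,190,235,245,255,275,300,330,345):
    print(v,[(u,*np.round(W[v,u]*1000).astype(int)) for u in (185,195,205,212,220,248,275,285,295,305)])
E
```

```text
bench [ 0.4923 -0.2279 -0.0011]
158 [(185, np.int64(411), np.int64(-247), np.int64(-1)), (195, np.int64(417), np.int64(-250), np.int64(-2)), (205, np.int64(426), np.int64(-249), np.int64(17)), (212, np.int64(429), np.int64(-251), np.int64(18)), (220, np.int64(433), np.int64(-253), np.int64(17)), (248, np.int64(446), np.int64(-259), np.int64(17)), (275, np.int64(459), np.int64(-265), np.int64(18)), (285, np.int64(464), np.int64(-268), np.int64(18)), (295, np.int64(469), np.int64(-275), np.int64(-1)), (305, np.int64(474), np.int64(-278), np.int64(-1))]
175 [(185, np.int64(406), np.int64(-256), np.int64(-1)), (195, np.int64(422), np.int64(-252), np.int64(34)), (205, np.int64(426), np.int64(-254), np.int64(36)), (212, np.int64(429), np.int64(-256), np.int64(34)), (220, np.int64(433), np.int64(-257), np.int64(35)), (248, np.int64(444), np.int64(-263), np.int64(35)), (275, np.int64(456), np.int64(-269), np.int64(35)), (285, np.int64(460), np.int64(-271), np.int64(35)), (295, np.int64(464), np.int64(-273), np.int64(34)), (305, np.int64(470), np.int64(-287), np.int64(0))]
190 [(185, np.int64
[... 3480 characters left out ...]
), np.int64(0)), (285, np.int64(413), np.int64(-387), np.int64(-1)), (295, np.int64(419), np.int64(-391), np.int64(-1)), (305, np.int64(448), np.int64(-292), np.int64(106))]
345 [(185, np.int64(418), np.int64(-278), np.int64(111)), (195, np.int64(421), np.int64(-279), np.int64(111)), (205, np.int64(355), np.int64(-374), np.int64(-1)), (212, np.int64(360), np.int64(-376), np.int64(0)), (220, np.int64(365), np.int64(-378), np.int64(-1)), (248, np.int64(383), np.int64(-388), np.int64(-1)), (275, np.int64(401), np.int64(-397), np.int64(-1)), (285, np.int64(407), np.int64(-399), np.int64(0)), (295, np.int64(445), np.int64(-291), np.int64(111)), (305, np.int64(447), np.int64(-292), np.int64(111))]
```

```bash
python3 look.py top t1; python3 look.py scene s1; python3 - <<'E'
from h import *
for n in("t1","s1"):
    c=dict(np.load(f"pics/{n}.npz"));W=world(c).reshape(-1,3)
    for z0,z1 in((.028,.05),(.015,.1)):
        Q=W[(W[:,2]>z0)&(W[:,2]<z1)&(np.hypot(*(W[:,:2]-[.4243,-.299]).T)<.07)];print(n,len(Q),rect(Q) if len(Q) else 0,np.round(np.percentile(Q[:,2],[5,50,95]),4))
c=dict(np.load("pics/s1.npz"));f=c["frame"][110:190,160:270,::-1];cv2.imwrite("pics/s1c.png",cv2.resize(f,(770,560),interpolation=cv2.INTER_CUBIC))
E
```

```text
3.35 [ 0.4258 -0.3012  0.0123] [3.1395e+00 2.2000e-03 1.1140e+00] [-3.9657  2.3679 10.6718] 0.0344 5.7769
3.4 [ 0.4258 -0.3012  0.0123] [3.1395e+00 2.2000e-03 1.1140e+00] [-4.4399  2.5036 10.9354] 0.034 5.7761
t1 304 (array([ 434.1, -280.1]), array([47.1, 56.8]), 63.4) [0.0328 0.041  0.0467]
t1 409 (array([ 433.5, -281.1]), array([ 51.1, 101.9]), 66.5) [0.0294 0.0427 0.0924]
s1 240 (array([ 428.1, -298.4]), array([90.8, 58.2]), 65.5) [0.0306 0.0425 0.0484]
s1 481 (array([ 427.3, -299. ]), array([97.7, 91.9]), 25.1) [0.0208 0.046  0.0945]
```

View pics/s1c.png

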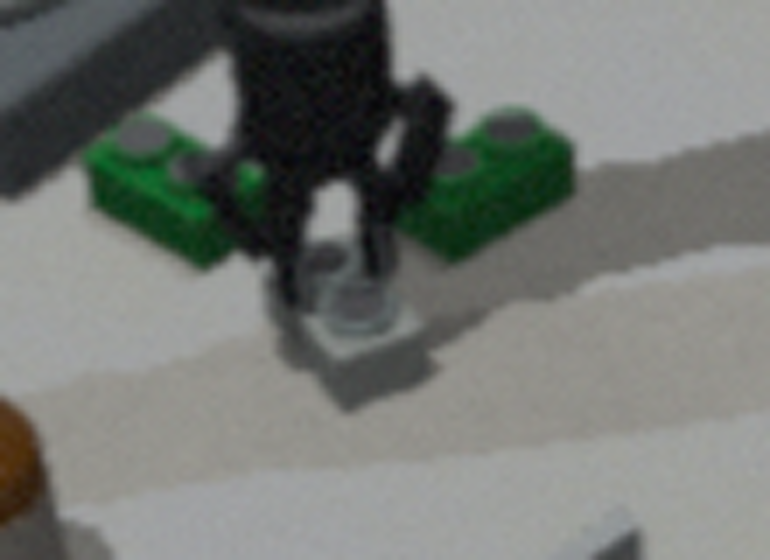

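The scene crop shows the finger tips around the dishes on top of the cassette, at about (290,290) and (375,270), not beside the block. The tips therefore sit higher than the TCP reading suggests. I'll open up and measure the true tip height.

```bash
python3 -m inch '[{"offset":[0,0,0],"yaw":0},{"offset":[0,0,0],"yaw":0},{"offset":[0,0,0],"yaw":0},{"offset":[0,0,0],"yaw":0},{"offset":[0,0,0],"yaw":0}]' 0.82 && python3 look.py wrist w4; python3 - <<'E'
from h import *
for n,p,a in(("w4",(.4252,-.2999),1.114),("w3",(.4258,-.3012),1.114),("w2",(.4235,-.2987),1.1123),("w1",(.4233,-.2986),1.114)):
    c=dict(np.load(f"pics/{n}.npz"));W=world(c);f=c["frame"].astype(int)
    X=np.array([np.cos(a),np.sin(a)]);Y=np.array([np.sin(a),-np.cos(a)])
    d=W[...,:2]-p;t=np.stack([d@X,d@Y,W[...,2]],-1)*1000
    m=(f.max(-1)<70)&(f.max(-1)-f.min(-1)<15)&(np.abs(t[...,0])<16)&(np.abs(t[...,1])>8)&(np.abs(t[...,1])<62)&(c["range_z"]>0)
    for s in(-1,1):
        q=t[m&(np.sign(t[...,1])==s)]; q=q[q[:,2]>5]
        q=q[np.argsort(q[:,2])]; print(n,s,len(q),np.round(q[:40:8]).tolist())
c=dict(np.load("pics/w4.npz"));W=world(c);P=W.reshape(-1,3);P=P[(P[:,2]>.03)&(P[:,2]<.046)&(np.hypot(*(P[:,:2]-[.4243,-.299]).T)<.055)];print(rect(P),np.median(P[:,2]))
E
```

```text
clock: 3.9
tcp_pos: [0.4253, -0.2999, 0.0081]
ee_rot: [-3.141, -0.0, 1.114]
force: [-0.3, -0.5, 0.3]
gripper_width: 0.07
grip_force: 0.0
3.95 [ 0.4253 -0.2999  0.0081] [-3.1411e+00 -2.0000e-04  1.1144e+00] [ 0.5909 -0.067   0.0077] 0.07 0.0
w4 -1 10797 [[-1.0, -35.0, 37.0], [-1.0, -35.0, 38.0], [4.0, -34.0, 39.0], [0.0, -35.0, 40.0], [8.0, -35.0, 40.0]]
w4 1 10565 [[2.0, 36.0, 38.0], [-6.0, 35.0, 39.0], [-6.0, 35.0, 40.0], [-4.0, 35.0, 41.0], [3.0, 35.0, 41.0]]
w3 -1 12086 [[6.0, -17.0, 34.0], [1.0, -17.0, 36.0], [1.0, -17.0, 37.0], [11.0, -23.0, 38.0], [-1.0, -17.0, 39.0]]
w3 1 11903 [[6.0, 17.0, 35.0], [2.0, 17.0, 36.0], [0.0, 17.0, 38.0], [7.0, 17.0, 38.0], [11.0, 19.0, 39.0]]
w2 -1 10437 [[-13.0, -9.0, 43.0], [-12.0, -9.0, 43.0], [-16.0, -11.0, 44.0], [-4.0, -36.0, 103.0], [3.0, -36.0, 104.0]]
w2 1 10657 [[-15.0, 12.0, 42.0], [-14.0, 11.0, 43.0], [-13.0, 10.0, 43.0], [-12.0, 9.0, 43.0], [-12.0, 13.0, 44.0]]
w1 -1 8917 [[-15.0, -9.0, 42.0], [-15.0, -10.0, 44.0], [-4.0, -43.0, 202.0], [-3.0, -43.0, 202.0], [-5.0, -42.0, 202.0]]
w1 1 8685 [[-14.0, 11.0, 41.0], [-13.0, 13.0, 43.0], [-15.0, 9.0, 43.0], [-11.0, 10.0, 44.0], [-15.0, 14.0, 44.0]]
(array([ 425.6, -299.2]), array([90.8, 94.2]), 64.2) 0.04235272126449921
```

View pics/w4.png

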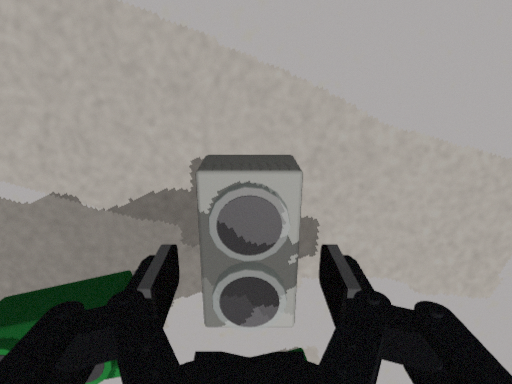

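The cassette at (250,245) is unmoved and level. The tips sit about 29 mm above the reported TCP at 70 mm opening, so I need to go 25 mm deeper.

```bash
python3 -m inch '[{"offset":[0,0,0.005],"yaw":0},{"offset":[0,0,0.005],"yaw":0},{"offset":[0,0,0.004],"yaw":0},{"offset":[0,0,0],"yaw":0},{"offset":[0,0,0],"yaw":0}]' && python3 -m inch '[{"offset":[0,0,0.004],"yaw":0},{"offset":[0,0,0.004],"yaw":0},{"offset":[0,0,0.003],"yaw":0},{"offset":[0,0,0],"yaw":0},{"offset":[0,0,0],"yaw":0}]' 
```

```text
clock: 4.45
tcp_pos: [0.4252, -0.2998, -0.006]
ee_rot: [-3.141, -0.0, 1.115]
force: [0.5, -0.9, 0.2]
gripper_width: 0.0703
grip_force: 0.0
clock: 4.95
tcp_pos: [0.4253, -0.3, -0.0168]
ee_rot: [-3.141, -0.0, 1.114]
force: [0.2, -0.4, 0.7]
gripper_width: 0.0699
grip_force: 0.0
```

```bash
python3 -m inch '[{"offset":[0,0,0],"yaw":0},{"offset":[0,0,0],"yaw":0},{"offset":[0,0,0],"yaw":0},{"offset":[0,0,0],"yaw":0},{"offset":[0,0,0],"yaw":0}]' 0.45 45
```

```text
clock: 5.45
tcp_pos: [0.4257, -0.3004, -0.0162]
ee_rot: [3.141, 0.0, 1.114]
force: [0.3, 0.2, 1.1]
gripper_width: 0.0492
grip_force: 49.5
```

```bash
python3 -m inch '[{"offset":[0,0,-0.01],"yaw":0},{"offset":[0,0,-0.025],"yaw":0},{"offset":[0,0,-0.035],"yaw":0},{"offset":[0,0,-0.035],"yaw":0},{"offset":[0,0,-0.025],"yaw":0}]' && python3 -m inch '[{"offset":[0.012,-0.001,0],"yaw":0},{"offset":[0.025,-0.002,0],"yaw":0},{"offset":[0.03,-0.002,0],"yaw":0},{"offset":[0.03,-0.0025,0],"yaw":0},{"offset":[0.03,-0.0025,0],"yaw":0}]' && python3 -m inch '[{"offset":[0.03,-0.0025,0],"yaw":0},{"offset":[0.03,-0.0025,0],"yaw":0},{"offset":[0.03,-0.0025,0],"yaw":0},{"offset":[0.03,-0.0025,0],"yaw":0},{"offset":[0.025,-0.002,0],"yaw":0}]' && python3 -m inch '[{"offset":[0.013,-0.002,0],"yaw":-3},{"offset":[0,0,0],"yaw":-5},{"offset":[0,0,0],"yaw":-5.1},{"offset":[0,0,0],"yaw":0},{"offset":[0,0,0],"yaw":0}]'; python3 look.py wrist w5; python3 look.py top t2
cat >meas.py <<'E'
import sys;from h import *;from bench import robot
n,z0,z1=sys.argv[1],float(sys.argv[2]),float(sys.argv[3])
C=np.array([548.9,43.7]);a=np.radians(76.9);d=np.array([np.cos(a),np.sin(a)]);x=np.array([d[1],-d[0]])
s=robot.state();p=s["tcp_pos"][:2]*1000-C;print("tcp in stage t,w",np.round([p@d,p@x],1),"z",s["tcp_pos"][2],"yaw",np.degrees(s["ee_rot"][2]))
c=dict(np.load(f"pics/{n}.npz"));W=world(c);f=c["frame"].astype(int)
q=W.reshape(-1,3)*1000;g=f.reshape(-1,3);r=q[:,:2]-C;t=r@d;w=r@x
m=(q[:,2]>z0*1000)&(q[:,2]<z1*1000)&(abs(w)<34)&(t<float(sys.argv[4]) if len(sys.argv)>4 else -24)&(t>-170)&(g.max(1)>65)
P=np.stack([t,w],1)[m];print(len(P),cv2.minAreaRect(P.astype(np.float32)),np.percentile(q[m,2],[5,50,95]))
m=(q[:,2]>30)&(q[:,2]<40)&(abs(w)<20)&(t<-127)&(t>-150);print("stop pts",m.sum(), np.percentile(t[m],[1,99]) if m.any() else "")
E
python3 meas.py w5 .140 .185 0; python3 meas.py t2 .140 .185 0
```

```text
clock: 5.95
tcp_pos: [0.4256, -0.3002, 0.1157]
ee_rot: [3.14, 0.0, 1.114]
force: [1.3, -0.3, -2.4]
gripper_width: 0.0493
grip_force: 49.2
clock: 6.45
tcp_pos: [0.4713, -0.1789, 0.1108]
ee_rot: [-3.137, -0.001, 1.114]
force: [0.6, -0.3, -2.9]
gripper_width: 0.0494
grip_force: 49.1
clock: 6.95
tcp_pos: [0.524, -0.0433, 0.1107]
ee_rot: [-3.137, 0.0, 1.116]
force: [0.4, 0.5, -2.7]
gripper_width: 0.0492
grip_force: 49.1
clock: 7.45
tcp_pos: [0.5286, -0.0336, 0.1123]
ee_rot: [-3.14, 0.0, 1.342]
force: [0.2, -0.2, -4.3]
gripper_width: 0.0494
grip_force: 49.1
7.5 [ 0.5287 -0.0337  0.1126] [-3.140e+00  2.000e-04  1.342e+00] [ 0.9543 -0.1944 -3.0799] 0.0492 49.0621
7.55 [ 0.5289 -0.0338  0.1128] [-3.1404e+00  1.0000e-04  1.3420e+00] [ 0.2279  0.7579 -2.2324] 0.0496 49.0619
tcp in stage t,w [-80.   -1.9] z 0.11279047896745127 yaw 76.89177300242922
17900 ((-74.90885925292969, -1.775930404663086), (62.7037353515625, 83.5772476196289), 89.11560821533203) [152.43575308 164.14977378 172.48377034]
stop pts 0 
tcp in stage t,w [-80.   -1.9] z 0.11279047896745127 yaw 76.89177300242922Traceback (most re
[... 190 characters left out ...]
                                                      ~~~~~~~~~~~~~^^^^^^^^^^^^^^^^^^
    return _quantile_unchecked(
        a, q, axis, out, overwrite_input, method, keepdims, weights)
    return _ureduce(a,
                    func=_quantile_ureduce_func,
    ...<5 lines>...
                    overwrite_input=overwrite_input,
                    method=method)
    r = func(a, **kwargs)
    result = _quantile(arr,
                       quantiles=q,
    ...<2 lines>...
                       out=out,
                       weights=wgt)
    slices_having_nans = np.isnan(arr[-1, ...])
                                  ~~~^^^^^^^^^
IndexError: index -1 is out of bounds for axis 0 with size 0
```

```bash
cat >meas2.py <<'E'
import sys;from h import *
# front part of the cassette (ahead of fingers) seen by wrist camera; args: npz, tcp t, top-face z (m)
n,tt,zt=sys.argv[1],float(sys.argv[2]),float(sys.argv[3])*1000
C=np.array([548.9,43.7]);a=np.radians(76.9);d=np.array([np.cos(a),np.sin(a)]);x=np.array([d[1],-d[0]])
c=dict(np.load(f"pics/{n}.npz"));q=world(c).reshape(-1,3)*1000;r=q[:,:2]-C;t=r@d;w=r@x
m=(abs(q[:,2]-zt)<3.5)&(abs(w)<45)&(t>tt+15)&(t<tt+60)
T,Wd=t[m],w[m];h=[np.percentile(Wd[(T>k)&(T<k+5)],[.5,50,99.5]) for k in np.arange(tt+18,tt+43,5)]
print(m.sum(),"end t",np.percentile(T,99.5),"side edges",np.round(h,1).tolist(),"z",np.percentile(q[m,2],[5,50,95]))
for u in(-40,-30,-20):
  k=m&(abs(w)<15)
print("tilt plane fit",np.linalg.lstsq(np.c_[T,Wd,np.ones(len(T))],q[m,2],rcond=None)[0][:2])
k=(q[:,2]>8)&(q[:,2]<17)&(t>-120)&(t<-20)&(abs(w)>30);print("plate edges",k.sum(),np.percentile(w[k],[.5,99.5]) if k.any() else "",np.median(q[k,2]) if k.any() else "")
k=(q[:,2]>85)&(q[:,2]<97)&(abs(w)<25)&(t>-60)&(t<70);print("tabs",k.sum(),[ (np.percentile(t[k&s],[1,99]).round(1),np.percentile(w[k&s],[1,99]).round(1)) for s in(t<17,t>17) if (k&s).any()])
k=(q[:,2]>46)&(q[:,2]<54)&(abs(w)<28)&(t>-60)&(t<70);print("jaws",k.sum(),[ (np.percentile(t[k&s],[1,99]).round(1),np.percentile(w[k&s],[1,99]).round(1)) for s in(t<17,t>17) if (k&s).any()])
E
python3 meas2.py w5 -80 .165
```

```text
4597 end t -33.88541961794593 side edges [[-26.5, -21.7, 22.9], [-26.7, -1.6, 22.8], [-26.6, 13.1, 22.9], [-26.4, 7.5, 22.7], [-26.2, -2.0, 22.5]] z [162.17792007 163.34733893 165.77891552]
tilt plane fit [-0.00218786 -0.00183682]
plate edges 1960 [-184.3549947   222.55328352] 11.181475464057788
tabs 951 [(array([-19.4, -10.1]), array([-13.5,  17.6])), (array([45.5, 46. ]), array([-11.2,  15.5]))]
jaws 1288 [(array([-20.9,  -9. ]), array([-25.3,  27.8])), (array([44.6, 54. ]), array([-25.2,  27.7]))]
```

```bash
python3 -m inch '[{"offset":[-0.001,0.003,0.015],"yaw":0},{"offset":[0,0,0.025],"yaw":0},{"offset":[0,0,0.025],"yaw":0},{"offset":[0,0,0.02],"yaw":0},{"offset":[0,0,0.01],"yaw":0}]' && python3 -m inch '[{"offset":[0,0,0],"yaw":0},{"offset":[0,0,0],"yaw":0},{"offset":[0,0,0],"yaw":0},{"offset":[0,0,0],"yaw":0},{"offset":[0,0,0],"yaw":0}]'; python3 look.py wrist w6;sed -i 's/abs(w)>30)/abs(w)>30)\&(abs(w)<50)/' meas2.py; python3 meas2.py w6 -80 .071
```

```text
clock: 8.05
tcp_pos: [0.5297, -0.0351, 0.0147]
ee_rot: [-3.136, 0.0, 1.342]
force: [0.1, 0.1, -2.7]
gripper_width: 0.049
grip_force: 49.0
clock: 8.55
tcp_pos: [0.5331, -0.0355, 0.0196]
ee_rot: [3.139, -0.0, 1.343]
force: [0.7, -0.7, -1.9]
gripper_width: 0.049
grip_force: 49.0
8.6 [ 0.5329 -0.0355  0.0193] [ 3.1398 -0.      1.3431] [ 0.3782 -0.3332 -3.4935] 0.0491 48.9761
4643 end t -34.61525015752313 side edges [[-22.2, 22.4, 27.4], [-21.9, -15.2, 27.6], [-22.1, 17.5, 27.6], [-22.0, 2.9, 27.6], [-21.7, 2.8, 27.1]] z [68.97647467 70.61075397 71.97700985]
tilt plane fit [-0.01831057  0.00209856]
plate edges 1848 [-37.85740747  41.95959503] 10.889344598445678
tabs 3405 [(array([-19.7,  -9.7]), array([-13. ,  17.6]))]
jaws 1826 [(array([-35.2,  -8.8]), array([-25.4,  27.7]))]
```

View pics/w6.png

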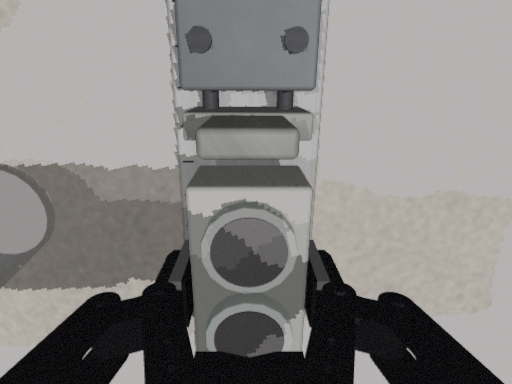

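The cassette top at (249,260) lies in line with the tab at (248,137) and the jaw. It is 0.6 mm off centre and the jaw clears it by about 14 mm. Lowering now.

```bash
python3 -m inch '[{"offset":[0,-0.0006,0.007],"yaw":0},{"offset":[0,0,0.006],"yaw":0},{"offset":[0,0,0.005],"yaw":0},{"offset":[0,0,0.002],"yaw":0},{"offset":[0,0,0],"yaw":0}]' && python3 -m inch '[{"offset":[0,0,0.001],"yaw":0},{"offset":[0,0,0.001],"yaw":0},{"offset":[0,0,0],"yaw":0},{"offset":[0,0,0],"yaw":0},{"offset":[0,0,0],"yaw":0}]'
```

```text
clock: 9.1
tcp_pos: [0.5308, -0.035, -0.0025]
ee_rot: [-3.14, 0.0, 1.343]
force: [0.1, -0.2, -2.9]
gripper_width: 0.0491
grip_force: 49.0
clock: 9.6
tcp_pos: [0.5317, -0.0352, -0.0034]
ee_rot: [3.141, -0.0, 1.343]
force: [-1.2, 0.8, -2.3]
gripper_width: 0.049
grip_force: 49.0
```

```bash
python3 -m inch '[{"offset":[0,0,0.0007],"yaw":0},{"offset":[0,0,0],"yaw":0},{"offset":[0,0,0.0007],"yaw":0},{"offset":[0,0,0],"yaw":0},{"offset":[0,0,0],"yaw":0}]'; python3 look.py wrist w7;python3 meas2.py w7 -80 .048
```

```text
clock: 10.1
tcp_pos: [0.5317, -0.0352, -0.0042]
ee_rot: [3.141, 0.0, 1.343]
force: [-1.4, -0.2, 4.1]
gripper_width: 0.0497
grip_force: 49.7
10.15 [ 0.5317 -0.0352 -0.0042] [3.1411e+00 1.0000e-04 1.3431e+00] [-1.9507  1.0164  4.6513] 0.0495 49.8263
4642 end t -20.718867679354826 side edges [[-23.2, 21.0, 26.1], [-23.3, -16.4, 26.2], [-23.3, 16.5, 26.2], [-23.2, -6.2, 26.1], [-23.1, 1.3, 25.8]] z [45.55599534 46.87377628 48.62835062]
tilt plane fit [-0.00703339  0.00154198]
plate edges 2720 [-37.76608576  41.9741902 ] 10.879958600911511
tabs 5677 [(array([-19.2,  -9.6]), array([-13.1,  17.5]))]
jaws 5895 [(array([-58.8,  -8.8]), array([-24.8,  27.5]))]
```

```bash
python3 -m inch '[{"offset":[0,0,0],"yaw":0},{"offset":[0,0,0],"yaw":0},{"offset":[0,0,0],"yaw":0},{"offset":[0,0,0],"yaw":0},{"offset":[0,0,0],"yaw":0}]' 0.8 && python3 -m inch '[{"offset":[0,0,-0.01],"yaw":0},{"offset":[0,0,-0.025],"yaw":0},{"offset":[0,0,-0.035],"yaw":0},{"offset":[0,0,-0.035],"yaw":0},{"offset":[0,0,-0.02],"yaw":0}]'; python3 look.py wrist w8;python3 meas2.py w8 -80 .048
```

```text
clock: 10.65
tcp_pos: [0.5315, -0.0352, -0.0052]
ee_rot: [-3.141, 0.0, 1.343]
force: [-0.6, -0.3, -0.2]
gripper_width: 0.0683
grip_force: 0.0
clock: 11.15
tcp_pos: [0.5333, -0.0355, 0.1244]
ee_rot: [3.136, -0.0, 1.343]
force: [-0.2, 0.6, 0.6]
gripper_width: 0.0683
grip_force: 0.0
11.2 [ 0.5351 -0.0358  0.1276] [ 3.1309e+00 -3.0000e-04  1.3432e+00] [ 1.3197 -0.0056  2.4065] 0.0686 0.0
1203 end t -20.556172569722932 side edges [[-23.4, 1.5, 26.5], [-23.3, 1.9, 26.3], [-23.1, 15.7, 26.1], [-22.9, 1.5, 25.9], [-22.8, 1.5, 25.8]] z [45.55456235 46.9587826  48.40018668]
tilt plane fit [0.00337167 0.00097557]
plate edges 2209 [-37.83289055  41.83367079] 10.97348046465585
tabs 1096 [(array([-19.9, -10. ]), array([-13.3,  17.9])), (array([45.5, 47.2]), array([-12.8,  17.3]))]
jaws 2252 [(array([-59.1,  -9. ]), array([-24.9,  27.6])), (array([44.6, 56. ]), array([-25.4,  27.6]))]
```

```bash
python3 -m inch '[{"offset":[0.012,0,0],"yaw":0},{"offset":[0.024,0,0],"yaw":0},{"offset":[0.026,0,0],"yaw":0},{"offset":[0.022,0,0],"yaw":0},{"offset":[0.01,0,0],"yaw":0}]' 0 40 && python3 -m inch '[{"offset":[0,0,0],"yaw":0},{"offset":[0,0,0],"yaw":0},{"offset":[0,0,0],"yaw":0},{"offset":[0,0,0],"yaw":0},{"offset":[0,0,0],"yaw":0}]'; python3 look.py wrist w9; python3 - <<'E'
from h import *
from bench import robot
s=robot.state();C=np.array([548.9,43.7]);a=np.radians(76.9);d=np.array([np.cos(a),np.sin(a)]);x=np.array([d[1],-d[0]])
p=s["tcp_pos"][:2]*1000-C;print("tcp t,w",p@d,p@x)
c=dict(np.load("pics/w9.npz"));q=world(c).reshape(-1,3)*1000;r=q[:,:2]-C;t=r@d;w=r@x
k=(q[:,2]>110)&(c["frame"].max(-1).ravel()<80)&(abs(w)<60)&(c["range_z"].ravel()>0)
for z in range(135,240,8):
    m=k&(q[:,2]>=z)&(q[:,2]<z+8)
    if m.sum()>20: print(z,m.sum(),np.percentile(t[m],[1,99]).round(1),np.percentile(w[m],[1,99]).round(1))
E
```

```text
clock: 11.7
tcp_pos: [0.5517, 0.0589, 0.1181]
ee_rot: [-3.138, -0.0, 1.345]
force: [-0.4, -0.2, -0.2]
gripper_width: 0.0004
grip_force: 0.0
clock: 12.2
tcp_pos: [0.5528, 0.0557, 0.1201]
ee_rot: [3.141, 0.0, 1.342]
force: [0.9, -0.5, -0.2]
gripper_width: 0.0002
grip_force: 0.0
12.25 [0.5528 0.0558 0.1201] [3.1414e+00 1.0000e-04 1.3421e+00] [ 0.6111  0.8893 -0.2196] -0.0001 0.0
tcp t,w 12.633863361607352 1.0596568432753086
143 207 [19.2 24.4] [-10.6  13. ]
151 472 [19.3 24.6] [-11.8  14.7]
159 571 [19.2 24.7] [-12.   14.7]
167 619 [19.3 24.6] [-11.9  14.7]
175 738 [ 2.8 25.4] [-10.2  13.2]
183 1823 [ 5.1 27. ] [-28.3  31.2]
191 4910 [ 4.6 26.8] [-34.6  37.8]
199 4629 [ 3.4 29.1] [-40.3  43.3]
207 5935 [ 4.9 30.8] [-46.8  49.8]
215 7804 [14.  30.9] [-53.   55.9]
223 4965 [22.9 31.1] [-56.5  58.8]
```

View pics/w9.png

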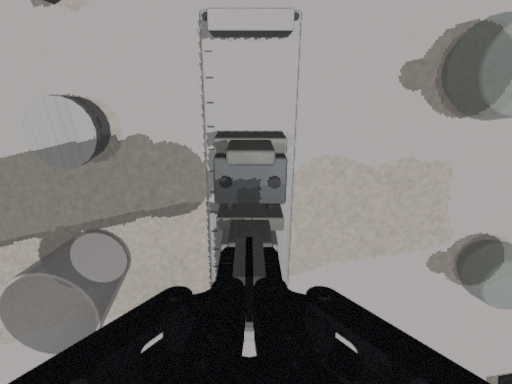

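The shut fingers at (248,270) are directly behind the right tab, on the plate's centreline. The tips are 22 mm above the reported TCP. The left jaw at (250,145) is clear. I'll descend so that the tips reach z ≈ 67 mm.

```bash
python3 -m inch '[{"offset":[0,0,0.015],"yaw":0},{"offset":[0,0,0.022],"yaw":0},{"offset":[0,0,0.022],"yaw":0},{"offset":[0,0,0.012],"yaw":0},{"offset":[0,0,0.004],"yaw":0}]' && python3 -m inch '[{"offset":[0,0,0],"yaw":0},{"offset":[0,0,0],"yaw":0},{"offset":[-0.003,0,0],"yaw":0},{"offset":[-0.003,0,0],"yaw":0},{"offset":[-0.002,0,0],"yaw":0}]' && python3 -m inch '[{"offset":[-0.002,0,0],"yaw":0},{"offset":[-0.002,0,0],"yaw":0},{"offset":[-0.002,0,0],"yaw":0},{"offset":[0,0,0],"yaw":0},{"offset":[0,0,0],"yaw":0}]'
```

```text
clock: 12.75
tcp_pos: [0.5508, 0.0564, 0.0423]
ee_rot: [-3.137, 0.001, 1.343]
force: [1.1, -0.1, -1.0]
gripper_width: -0.0002
grip_force: 0.0
clock: 13.25
tcp_pos: [0.5515, 0.0482, 0.0458]
ee_rot: [3.14, -0.0, 1.343]
force: [-1.2, -0.2, 0.4]
gripper_width: -0.0004
grip_force: 0.0
clock: 13.75
tcp_pos: [0.5499, 0.0436, 0.0452]
ee_rot: [3.141, -0.002, 1.344]
force: [1.1, 4.4, 0.4]
gripper_width: 0.0
grip_force: 2.0
```

```bash
python3 -m inch '[{"offset":[-0.002,0,0],"yaw":0},{"offset":[-0.002,0,0],"yaw":0},{"offset":[-0.002,0,0],"yaw":0},{"offset":[-0.002,0,0],"yaw":0},{"offset":[-0.002,0,0],"yaw":0}]' && python3 -m inch '[{"offset":[-0.002,0,0],"yaw":0},{"offset":[-0.001,0,0],"yaw":0},{"offset":[-0.001,0,0],"yaw":0},{"offset":[-0.001,0,0],"yaw":0},{"offset":[0,0,0],"yaw":0}]'; python3 look.py wrist w10;python3 meas2.py w10 -80 .048|grep -E "tabs"
```

```text
clock: 14.25
tcp_pos: [0.5473, 0.0329, 0.0451]
ee_rot: [3.142, -0.0, 1.343]
force: [1.2, 3.8, 0.6]
gripper_width: 0.0001
grip_force: 2.1
clock: 14.75
tcp_pos: [0.5463, 0.0285, 0.0451]
ee_rot: [3.142, -0.001, 1.343]
force: [1.3, 4.9, 1.5]
gripper_width: 0.0001
grip_force: 2.5
14.8 [0.5463 0.0285 0.0451] [ 3.1415e+00 -9.0000e-04  1.3433e+00] [0.673  4.5992 1.4702] 0.0003 2.4964Traceback (most recent call last):
  File "meas2.py", line 7, in <module>
    T,Wd=t[m],w[m];h=[np.percentile(Wd[(T>k)&(T<k+5)],[.5,50,99.5]) for k in np.arange(tt+18,tt+43,5)]
                      ~~~~~~~~~~~~~^^^^^^^^^^^^^^^^^^^^^^^^^^^^^^^^
    return _quantile_unchecked(
        a, q, axis, out, overwrite_input, method, keepdims, weights)
    return _ureduce(a,
                    func=_quantile_ureduce_func,
    ...<5 lines>...
                    overwrite_input=overwrite_input,
                    method=method)
    r = func(a, **kwargs)
    result = _quantile(arr,
                       quantiles=q,
    ...<2 lines>...
                       out=out,
                       weights=wgt)
    slices_having_nans = np.isnan(arr[-1, ...])
                                  ~~~^^^^^^^^^
IndexError: index -1 is out of bounds for axis 0 with size 0
```

```bash
python3 -m inch '[{"offset":[-0.001,0,0],"yaw":0},{"offset":[-0.001,0,0],"yaw":0},{"offset":[-0.0005,0,0],"yaw":0},{"offset":[-0.0005,0,0],"yaw":0},{"offset":[0,0,0],"yaw":0}]' && python3 -m inch '[{"offset":[-0.0005,0,0],"yaw":0},{"offset":[-0.0005,0,0],"yaw":0},{"offset":[0,0,0],"yaw":0},{"offset":[0,0,0],"yaw":0},{"offset":[0,0,0],"yaw":0}]'
```

```text
clock: 15.3
tcp_pos: [0.5458, 0.0261, 0.0452]
ee_rot: [3.141, -0.002, 1.344]
force: [1.0, 6.7, 1.6]
gripper_width: -0.0003
grip_force: 3.1
clock: 15.8
tcp_pos: [0.5458, 0.0261, 0.0452]
ee_rot: [3.141, -0.004, 1.344]
force: [1.4, 7.9, 0.2]
gripper_width: 0.0002
grip_force: 4.2
```

```bash
python3 -m inch '[{"offset":[-0.001,0,0],"yaw":0},{"offset":[-0.001,0,0],"yaw":0},{"offset":[-0.001,0,0],"yaw":0},{"offset":[0,0,0],"yaw":0},{"offset":[0,0,0],"yaw":0}]' && python3 -m inch '[{"offset":[0,0,0],"yaw":0},{"offset":[0,0,0],"yaw":0},{"offset":[0,0,0],"yaw":0},{"offset":[0,0,0],"yaw":0},{"offset":[0,0,0],"yaw":0}]'
```

```text
clock: 16.3
tcp_pos: [0.5458, 0.0263, 0.0453]
ee_rot: [3.141, -0.011, 1.346]
force: [3.4, 14.5, 1.2]
gripper_width: 0.0
grip_force: 7.5
clock: 16.8
tcp_pos: [0.5458, 0.0263, 0.0453]
ee_rot: [3.141, -0.011, 1.346]
force: [3.7, 15.4, -1.0]
gripper_width: -0.0
grip_force: 7.5
```

```bash
python3 -m inch '[{"offset":[-0.001,0,0],"yaw":0},{"offset":[0,0,0],"yaw":0},{"offset":[0,0,0],"yaw":0},{"offset":[0,0,0],"yaw":0},{"offset":[0,0,0],"yaw":0}]' && python3 -m inch '[{"offset":[0,0,0],"yaw":0},{"offset":[0,0,0],"yaw":0},{"offset":[0,0,0],"yaw":0},{"offset":[0,0,0],"yaw":0},{"offset":[0,0,0],"yaw":0}]' && python3 -m inch '[{"offset":[0,0,0],"yaw":0},{"offset":[0,0,0],"yaw":0},{"offset":[0,0,0],"yaw":0},{"offset":[0,0,0],"yaw":0},{"offset":[0,0,0],"yaw":0}]'; python3 -m inch '[{"offset":[0.003,0,0],"yaw":0},{"offset":[0.004,0,0],"yaw":0},{"offset":[0.005,0,0],"yaw":0},{"offset":[0.005,0,0],"yaw":0},{"offset":[0.004,0,0],"yaw":0}]' && python3 -m inch '[{"offset":[0,0,-0.01],"yaw":0},{"offset":[0,0,-0.025],"yaw":0},{"offset":[0,0,-0.03],"yaw":0},{"offset":[0,0,-0.03],"yaw":0},{"offset":[0,0,-0.025],"yaw":0}]' && python3 -m inch '[{"offset":[-0.02,0,0],"yaw":0},{"offset":[-0.04,0,0],"yaw":0},{"offset":[-0.04,0,0],"yaw":0},{"offset":[-0.04,0,0],"yaw":0},{"offset":[-0.04,0,0],"yaw":0}]' && python3 -m inch '[{"offset":[-0.04,0,0],"yaw":0},{"offset":[-0.04,0,0],"yaw":0},{"offset":[-0.03,0,0],"yaw":0},{"offset":[0,0,0],"yaw":0},{"offset":[0,0,0],"yaw":0}]'
python3 look.py top t3; python3 look.py wrist w11; cat >fin.py <<'E'
from h import *
C=np.array([548.9,43.7]);a=np.radians(76.9);d=np.array([np.cos(a),np.sin(a)]);x=np.array([d[1],-d[0]])
for n in("top0","t3","w11"):
    c=dict(np.load(f"pics/{n}.npz"));q=world(c).reshape(-1,3)*1000;r=q[:,:2]-C;t=r@d;w=r@x
    for l,z0,z1,t0,t1 in(("cass+stop",40,54,-155,-48),("dishes",52.5,60,-128,-45),("plate",8,17,-110,110),("rjaw tab",80,97,-60,17),("ljaw tab",80,97,17,70)):
        m=(q[:,2]>z0)&(q[:,2]<z1)&(t>t0)&(t<t1)&(abs(w)<46)
        if m.sum()>20: print(n,l,m.sum(),[np.round(v,1).tolist() for v in cv2.minAreaRect(np.stack([t,w],1)[m].astype(np.float32))], np.round([np.percentile(t[m],[1,99]),np.percentile(w[m],[1,99])],1).tolist())
E
python3 fin.py; python3 - <<'E'
import cv2,numpy as np
f=np.load("pics/t3.npz")["frame"][110:260,130:330,::-1];cv2.imwrite("pics/t3c.png",cv2.resize(f,(800,600),interpolation=cv2.INTER_CUBIC))
E
```

```text
clock: 17.3
tcp_pos: [0.5458, 0.0263, 0.0453]
ee_rot: [3.141, -0.013, 1.347]
force: [4.8, 17.3, -1.3]
gripper_width: 0.0001
grip_force: 8.6
clock: 17.8
tcp_pos: [0.5458, 0.0263, 0.0453]
ee_rot: [3.141, -0.013, 1.347]
force: [3.3, 16.5, -1.5]
gripper_width: -0.0
grip_force: 8.6
clock: 18.3
tcp_pos: [0.5458, 0.0263, 0.0453]
ee_rot: [3.141, -0.013, 1.347]
force: [3.8, 16.7, 0.2]
gripper_width: -0.0003
grip_force: 8.6
clock: 18.8
tcp_pos: [0.5489, 0.0404, 0.0447]
ee_rot: [-3.141, 0.001, 1.342]
force: [-0.9, -0.5, -0.7]
gripper_width: -0.0002
grip_force: 0.0
clock: 19.3
tcp_pos: [0.5496, 0.0404, 0.1678]
ee_rot: [3.139, 0.0, 1.343]
force: [0.5, -0.3, -0.3]
gripper_width: 0.0002
grip_force: 0.0
clock: 19.8
tcp_pos: [0.5081, -0.1363, 0.1661]
ee_rot: [3.14, 0.001, 1.343]
force: [-0.4, -0.1, -0.4]
gripper_width: 0.0001
grip_force: 0.0
clock: 20.3
tcp_pos: [0.4834, -0.2423, 0.1656]
ee_rot: [3.141, -0.0, 1.341]
force: [0.6, 0.7, 0.2]
gripper_width: 0.0
grip_force: 0.0
20.35 [ 0.4837 -0.2415  0.1655] [ 3.1414e+00 -3.0000e-04  1.3427e+00] [-0.3283  0.3816 -0.0846] 0.0001 0.0
20.4 [ 0.4839 -0.2411  0.1655] [ 3.1413e+00 -2.0000e-04  1.3437e+00] [-0.7885 -0.0398  0.1542] 0.0002 0.0
top0 cass+stop 118 [[-136.8, -0.4], [13.9, 59.4], 0.6] [[-143.7, -129.9], [-29.5, 29.0]]
top0 plate 1553 [[-0.1, 0.0], [219.3, 79.9], 0.0] [[-108.4, 108.1], [-39.5, 39.2]]
top0 rjaw tab 52 [[-15.6, -0.0], [10.1, 31.5], 0.1] [[-20.5, -10.5], [-15.6, 15.4]]
top0 ljaw tab 56 [[50.1, 0.0], [10.0, 31.5], 0.7] [[45.1, 55.0], [-15.6, 15.2]]
t3 cass+stop 416 [[-95.9, 0.5], [95.7, 58.9], 0.9] [[-143.3, -49.3], [-27.7, 27.2]]
t3 dishes 298 [[-85.1, -1.0], [78.6, 40.0], 3.8] [[-122.7, -47.6], [-18.6, 16.6]]
t3 plate 1064 [[0.1, 0.1], [219.8, 80.1], 0.0] [[-107.1, 108.7], [-39.6, 39.6]]
t3 rjaw tab 51 [[-34.3, -0.1], [31.8, 9.6], 89.4] [[-39.0, -29.4], [-15.6, 15.6]]
t3 ljaw tab 56 [[50.4, -0.1], [31.4, 10.3], 88.7] [[45.1, 55.2], [-15.7, 15.3]]
```

View pics/t3c.png

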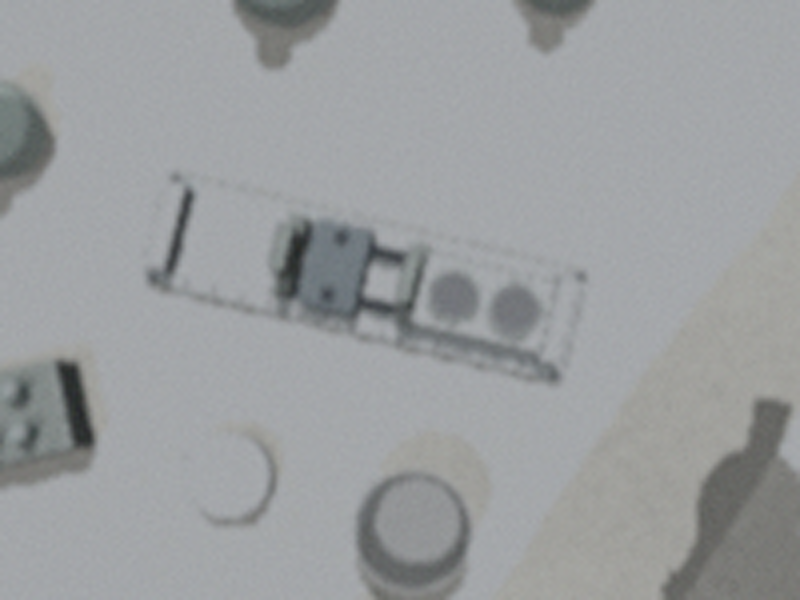

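The crop shows the cassette, with its dishes at (453,297) and (513,310), tight between the right jaw (410,280) and the stop (560,330). It is in line with the plate and centred. The right tab's centre measures t = -34.3 mm, where a cassette against the stop would put it at about -35 mm, and the left tab has not moved.

```bash
python3 -c "
from bench import robot
print(robot.finish_job())"
```

```text
the job is handed in; nothing more can be done
None
```

The cassette is in the right bay, centred and pressed home against the end stop by the right jaw, after a steady push of about 17 N at the tab (roughly 12 N on the cassette) for over a second; the left jaw did not move, but my first grip closed lightly on the dishes (about 6 N) before I regripped, and the job is handed in.

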